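# Fit the return spring and its collar on a valve stem

### The arm

A 6-joint arm with a two-finger parallel gripper is mounted at the origin on the work surface. World frame = base frame: x ahead of the robot, y to its left, z up, the work surface at z = 0. Lengths are in m, angles in degrees, forces in N, time in s.
With the tool pointing down it reaches from about 0.4 to 0.825 m from the base axis. Payload 7 kg.
Tool frame: the origin (TCP) lies on the centre line of the jaws, within the pads' length; the fingertips stand 11 mm ahead of it and the grasp point (between the pads) lies 8 mm behind it; z points along the fingers, y is the line along which they close (so a half turn about z gives the same grasp; the last joint's range is limited). The gripper opens to 88 mm and grips with 3 to 60 N. Pads are 19 mm wide; open, the fingers measure 130 mm over their backs; the gripper's body (78 mm by 193 mm) begins 47 mm behind the grasp point.
Start: joints at [84.059, 20.546, 0.682, 0, -70.136, -16.507], TCP at [0.258, 0.624, 0.238] pointing down, gripper open.
Joint ranges: [-176.03, 176.03], [-82.01, 121.73], [-58.28, 71.71], [-173.87, 95.51], [-174.79, -0.11], [-173.66, 173.66]. Speed limits (degrees/s): [136.94, 136.94, 172.46, 180, 180, 180].

### API

Orientations are given as [roll, pitch, yaw] about the fixed x, y, z axes, in that order (R = Rz(yaw) Ry(pitch) Rx(roll)).
In Python, from plant import r, capture, camera_model, job gives the robot as it stands.
- The arm moves only by the tool drive_tool, never from a script. Its argument "increments" is a list that holds one entry, the list of rows, each a list of 5 numbers: the gripper's target within -1 to 1 (fully open at 1, half-way at 0, shut at -1), then the shift along the tool's x, y, z scaled (see below), then the turn about the tool's z scaled (see below). In form: [[[gripper, tx, ty, tz, roll], ...]]. A call has 1 to 5 rows; each row is the pose to reach, as a shift and turn from the pose commanded when the call began, along the tool's axes at that moment, turning the shorter way round; what a row does not reach only later rows make up. The controller multiplies each number of a shift by 120 mm and each number of a turn by 360 degrees. A row lasts 1/8 s, in which the tool goes at most 62.5 mm and 10.7 degrees, less where a joint would pass 70% of its speed; a pose out of reach is approached as far as the arm can. A call with a number of a shift or a turn outside -1 to 1 is refused whole. A call with a gripper value outside its range is refused whole. The fingers move at their own pace and stop on an object; "squeeze" is the grip in N (left out, the last holds). Time passes only in rows, so rows that repeat a pose let the fingers close. It gives the time, the measured TCP pose, the force, the opening and the grip force at its end, in the units of the state.
- r.get_state(): the state, without advancing time (a new reading comes with each control period).
- capture(name): name is "scene" or "top"; returns the picture (480x640x3 uint8, red, green, blue); there is no depth.
- camera_model(name): a dict with "camera_matrix" (3x3 intrinsics, pixels), "rvec" (rotation vector, rad) and "tvec" (3), from world to camera coordinates, as OpenCV has them. Camera axes: x right, y down, z forward; pixel columns grow to the right and rows downward; lengths in m; the calibration is good to about 2 mm. A picture is of the moment at which its call begins. camera_model takes no time and is no camera call.
- job.close_job(): hands the job in; it is judged then, once.
The state is a dict: "time_s": time; "joints": joint angles; "qd": joint speeds; "joint_torque": joint torques, N m; "tcp_pos": TCP position; "eef_rot": TCP orientation; "contact_force": force on the tool from outside, world axes, zero at the start; "moment": the same for the moment, N m; "gripper_width": finger opening in m; "gripper_force": force on a finger pad.
Only numpy, scipy, OpenCV 4.12 (cv2) and the standard library are available. Lean on these libraries where they do the work, as an engineer would, in place of code of your own. Each camera call takes 0.05 s, during which the arm holds its last target. There are 200 camera calls.

### The job

Take the long coil spring off its rack, stand it upright on end in the middle of the small steel check plate and let go of it. Then pick it up again and thread it down over the upright valve stem, twisting a little if the coils snag, until it sits fully home on the stem's flange; let go, and slip the loose steel collar over the stem end so that it rests flat on top of the spring. Leave the two yellow-capped couplings and the short fat spring where they stand.

Things in the scene. Friction and masses are not known exactly. Their poses are not given: they have to be found in the camera images.
- spring: long bare-steel compression spring, rigid, 80 mm long, 32.5 mm outside diameter, clear bore 24.5 mm, wire 3.5 mm, about 8 turns 11 mm apart with flat ground ends; about 50 g. Origin at its middle on the coil axis; its x axis runs along the coil axis, ends at x = +-40 mm (the ends are alike). It starts lying level along the rack, its axis about 42 mm above the bench. It does not noticeably compress.
- rack: fixed grey plastic spring rack: foot 110 x 60 x 8 mm, above it a narrow ridge 90 mm long (its x axis) and only 22 mm wide, top 28 mm high, with two lips between which the spring lies along x; below the spring both sides are open for fingers down to the foot. Origin under its centre on the bench.
- plate: fixed bare steel check plate, 80 x 80 mm, 6 mm thick, flat on the bench. Origin at the centre of its underside; z up.
- stem: fixed assembly block 75 x 75 x 15 mm (painted grey) with a steel valve stem upright in its centre: flange 42 mm diameter with its top 21 mm above the bench, then a 20 mm diameter rod up to 122 mm with a 3 mm wide, 1.5 mm deep ring groove at 107 to 110 mm height and a 4 mm chamfer at the end (12 mm diameter at the tip). Origin under the centre on the bench, z up along the stem.
- stem_seat (a point): point on the stem axis at the top face of the flange, where the spring's lower end sits; z up
- stem_tip (a point): centre of the stem's upper end, 101 mm above the flange
- collar: loose plain steel collar (ring), 36 mm outside diameter, 24 mm bore, 20 mm high, about 60 g, lying flat on the bench, bore upright. Origin at the centre of its underside, z along its bore. On the finished stem its underside is 80 mm above the flange and the stem end shows about 1 mm above it.
- coupling_a: bystander: steel coupling with a yellow cap, standing upright, 39 mm diameter, 68 mm high; origin at the centre of its underside
- coupling_b: bystander: second, like coupling_a
- short_spring: bystander: short fat coil spring standing on end, 42 mm diameter, 36 mm high; origin at the centre of its underside

How it is judged:
By the outcome, as a careful person would: the job done as asked, in the order asked, and still so for the second after the job is handed in, with the robot touching nothing.
It also fails if it takes over 72 s, if anything falls off the work surface, if the arm or the gripper's body presses on something with over 40 N, if the wrist force passes 120 N, or if a joint passes its speed limit or range.

## Working session

There is one attempt and no reset: what is moved stays moved. The work goes in short steps, Python scripts to look and compute and a tool call to move; the robot and the scene stay as the last step left them, time stands still between calls to the robot, and variables do not carry over. Pictures are saved under pics/ and viewed, at most 10 in all, crops included, and the job is handed in when it is done.

Besides the shell and the picture viewer there is one more tool, called after "Emit:" by a JSON object that holds its "api" and its "payload". drive_tool: Moves the arm, as the interface text tells. Its arguments: {"type":"object","properties":{"increments":{"type":"array"},"squeeze":{"type":"number"}},"required":["increments"]}

```bash
mkdir -p pics; ls
python3 - <<'E'
from plant import r, capture, camera_model, job
import cv2,numpy as np
for n in("scene","top"):
    cv2.imwrite(f"pics/{n}0.png",capture(n)[:,:,::-1])
    m=camera_model(n);R=cv2.Rodrigues(np.array(m["rvec"]))[0]
    print(n,m["camera_matrix"],-R.T@np.array(m["tvec"]).ravel(),R[2])
print(r.get_state())
E
```

```text
pics
scene [[487.94578957   0.         326.62120669]
 [  0.         487.94578957 240.10530877]
 [  0.           0.           1.        ]] [ 1.14048268 -0.47893657  0.58972132] [-0.58031384  0.56417251 -0.58732038]
top [[459.77266282   0.         312.96576663]
 [  0.         459.77266282 239.71277813]
 [  0.           0.           1.        ]] [ 0.43192969 -0.00190017  1.09427933] [ 0.19715979  0.01259405 -0.98029047]
{'time_s': 0.1, 'joints': array([ 8.40591975e+01,  2.05862580e+01,  6.39922315e-01, -1.73796295e-02,
       -7.01351498e+01, -1.65061641e+01]), 'qd': array([-0.03669639, -0.10446471,  0.08244196,  0.11223764,  0.01079368,
       -0.115381  ]), 'joint_torque': array([-1.41344633e-03, -5.84164739e+01,  2.93752152e+01,  7.01564983e+00,
        1.01522266e-02, -5.13149485e-05]), 'tcp_pos': array([0.25760814, 0.62346659, 0.23673643]), 'eef_rot': array([ 1.79917230e+02, -7.48797886e-03, -2.24528784e+01]), 'contact_force': array([ 0.4555804 , -0.36917427,  0.15927846]), 'moment': array([-0.05546309,  0.00533072, -0.01446195]), 'gripper_force': 0.0, 'gripper_width': 0.08799502800277302}
```

View pics/scene0.png

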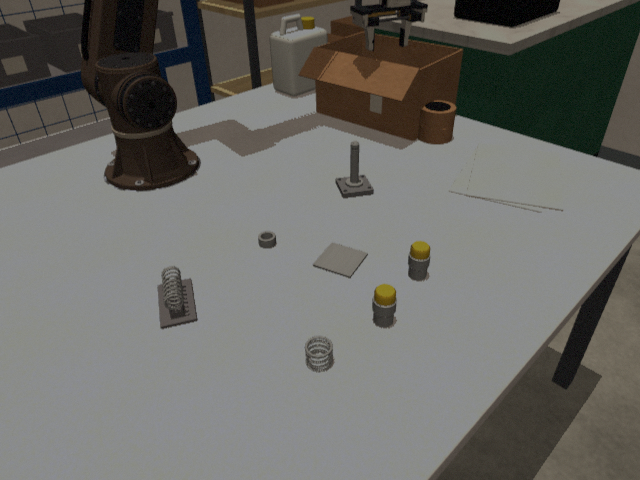

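View pics/top0.png

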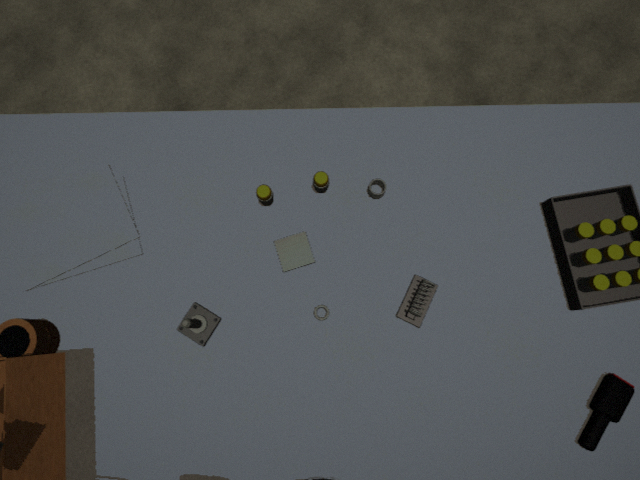

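The scene view shows the rack with the spring at about (175,295), the collar at (267,239), the plate at (341,260), the stem at (354,170), the couplings at (419,260) and (384,305), and the short spring at (319,353). In the top view these are the stem block (200,325), plate (295,252), collar (321,312), rack (417,301), couplings (264,193) and (321,181), and short spring (376,188).

```bash
cat > h.py <<'E'
import cv2,numpy as np
from plant import r,capture,camera_model,job
def proj(n,P):
    m=camera_model(n);return cv2.projectPoints(np.float64(P).reshape(-1,3),np.array(m["rvec"]),np.array(m["tvec"]),np.array(m["camera_matrix"]),None)[0].reshape(-1,2)
def ray(n,uv):
    m=camera_model(n);R=cv2.Rodrigues(np.array(m["rvec"]))[0];C=-R.T@np.array(m["tvec"]).ravel()
    d=np.linalg.inv(m["camera_matrix"])@np.c_[np.float64(uv).reshape(-1,2),np.ones(np.size(uv)//2)].T
    return C,(R.T@d).T
def plane(n,uv,z):
    C,d=ray(n,uv);return C+d*((z-C[2])/d[:,2])[:,None]
def blob(img,box,th=18,fill=True):
    u0,v0,u1,v1=box
    f=cv2.cvtColor(cv2.medianBlur(img,3),cv2.COLOR_RGB2LAB).astype(float)[v0:v1,u0:u1]
    edge=np.r_[f[0],f[-1],f[:,0],f[:,-1]]
    m=(np.linalg.norm(f-np.median(edge,0),axis=2)>th).astype(np.uint8)
    cs=cv2.findContours(m,cv2.RETR_EXTERNAL,cv2.CHAIN_APPROX_NONE)[0]
    c=max(cs,key=cv2.contourArea)
    return c.reshape(-1,2)+[u0,v0]
E
python3 - <<'E'
from h import *
np.set_printoptions(precision=4,suppress=True)
I={n:cv2.imread(f"pics/{n}0.png")[:,:,::-1].copy() for n in("top","scene")}
B={"top":dict(plate=(265,222,325,282,.006),rack=(385,262,450,340,.008),block=(170,293,230,355,.015),collar=(306,297,337,328,.02),short=(360,170,392,208,.036)),
"scene":dict(plate=(305,235,376,285,.006),rack=(148,256,205,335,.008),block=(325,135,382,203,.015),collar=(250,224,283,254,.02))}
for n in B:
  for k,b in B[n].items():
    c=blob(I[n],b[:4])
    P=plane(n,c,b[4])[:,:2]
    rc=cv2.minAreaRect((P*1000).astype(np.float32))
    print(n,k,len(c),c.min(0),c.max(0),"rect",np.round(rc[0],1),np.round(rc[1],1),round(rc[2],1),"cen px",c.mean(0))
big=I["top"][262:342,382:452]
a=cv2.resize(big,(560,600),interpolation=cv2.INTER_CUBIC)
cv2.imwrite("pics/a.png",cv2.convertScaleAbs(a[:,:,::-1],alpha=1.6))
E
```

```text
Traceback (most recent call last):
  File "h.py", line 17, in blob
    c=max(cs,key=cv2.contourArea)
ValueError: max() iterable argument is empty
```

```bash
sed -i 's/th=18,fill=True/th=18/' h.py
python3 - <<'E'
from h import *
np.set_printoptions(precision=4,suppress=True)
I={n:np.mean([capture(n) for _ in range(4)],0).astype(np.uint8) for n in("top","scene")}
for n in I: cv2.imwrite(f"pics/{n}1.png",I[n][:,:,::-1])
B={"top":dict(plate=(265,222,325,282,.006),rack=(385,262,450,340,.008),block=(170,293,230,355,.015),collar=(306,297,337,328,.02),short=(360,170,392,208,.036)),
"scene":dict(plate=(305,235,376,285,.006),rack=(148,256,205,335,.008),block=(325,135,382,203,.015),collar=(250,224,283,254,.02))}
for n in B:
  for k,b in B[n].items():
   for th in(8,12):
    try:c=blob(I[n],b[:4],th)
    except ValueError: print(n,k,"none");continue
    P=plane(n,c,b[4])[:,:2]
    rc=cv2.minAreaRect((P*1000).astype(np.float32))
    print(n,k,th,len(c),c.min(0),c.max(0),"rect",np.round(rc[0],1),np.round(rc[1],1),round(rc[2],1))
f=lambda n,u,v,w,h:cv2.resize(I[n][v:v+h,u:u+w],(400,600),interpolation=cv2.INTER_CUBIC)
a=np.hstack([f("top",390,266,54,81),f("scene",150,258,54,81)])
cv2.imwrite("pics/a.png",cv2.convertScaleAbs(a[:,:,::-1],alpha=1.5))
E
```

```text
top plate 8 173 [273 232] [315 272] rect [622.5  58.2] [83.2 82.3] 17.1
top plate 12 11 [274 240] [279 243] rect [647.9  99.9] [ 6.3 13. ] 17.9
top rack 8 133 [395 274] [438 328] rect [ 501.9 -228.6] [ 64.9 113.5] 62.6
top rack 12 131 [395 274] [437 327] rect [ 501.9 -228.2] [ 64.8 112.4] 63.2
top block 8 110 [176 302] [221 346] rect [455.  279.5] [80.8 78.4] 58.1
top block 12 110 [177 302] [221 346] rect [454.9 279.6] [80.7 78.3] 58.1
top collar 8 45 [313 304] [329 320] rect [476.9  -5. ] [37.3 35.8] 44.3
top collar 12 43 [313 306] [328 320] rect [475.2  -3.3] [34.7 31.9] 89.2
top short 8 57 [366 178] [386 199] rect [ 767.4 -141.5] [45.  53.7] 61.3
top short 12 56 [366 178] [385 198] rect [ 768.9 -139.8] [45.4 50.4] 87.5
scene plate 8 120 [312 242] [367 278] rect [626.9  56.1] [83.4 88.9] 17.2
scene plate 12 119 [313 243] [367 278] rect [627.   55.6] [83.5 87.8] 16.8
scene rack 8 173 [157 266] [197 329] rect [ 486.  -220.2] [ 61.7 166.2] 63.0
scene rack 12 173 [157 266] [197 329] rect [ 486.  -220.2] [ 61.7 166.2] 63.0
scene block 8 159 [335 141] [373 198] rect [389.5 335.2] [ 86.4 302.7] 49.7
scene block 12 161 [335 141] [373 198] rect [389.4 334.9] [ 86.3 302.2] 49.9
scene collar 8 55 [258 231] [276 248] rect [489.8 -12.5] [35.7 60.5] 51.7
scene collar 12 55 [258 231] [276 248] rect [489.9 -12.6] [35.7 60.2] 51.7
```

View pics/a.png

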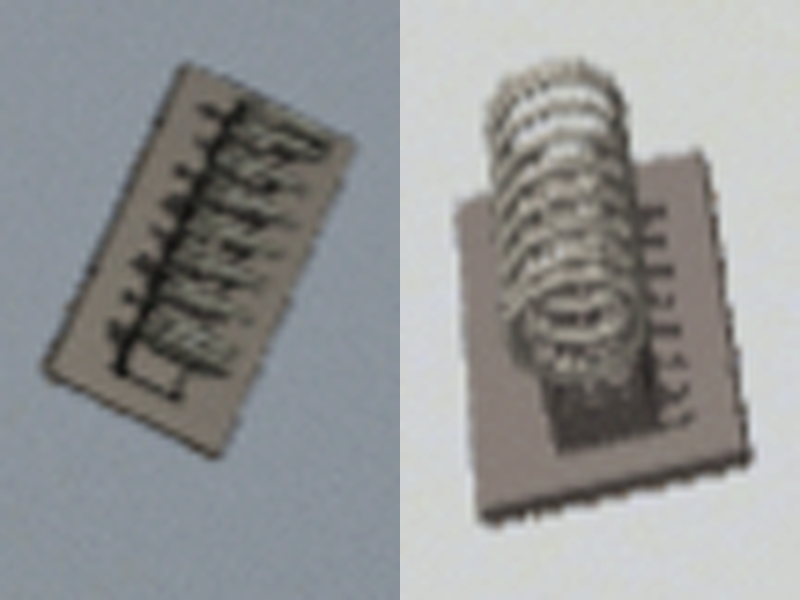

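The spring lies along the rack with its axis at about -27° in world. In the left crop its ends are at (285,115) and (195,360). In the right crop the near face is centred at (575,315).

Run:
```python
from h import *
np.set_printoptions(precision=4,suppress=True)
print("far/near end top",plane("top",[[428.5,281.5],[416.4,314.6]],.042))
print("scene far face, near end top coil",plane("scene",[[173.6,300.6]],.042),plane("scene",[[170.9,269.5]],.058))
I={n:cv2.imread(f"pics/{n}1.png") for n in("top","scene")}
f=lambda n,u,v,w,h:cv2.resize(I[n][v:v+h,u:u+w],(400,600),interpolation=cv2.INTER_CUBIC)
cv2.imwrite("pics/b.png",cv2.convertScaleAbs(np.hstack([f("top",174,290,50,75),f("scene",332,136,46,69)]),alpha=1.5))
```

```text
far/near end top [[ 0.542  -0.251   0.042 ]
 [ 0.4678 -0.2192  0.042 ]]
scene far face, near end top coil [[ 0.5384 -0.2469  0.042 ]] [[ 0.4829 -0.2158  0.058 ]]
```

View pics/b.png

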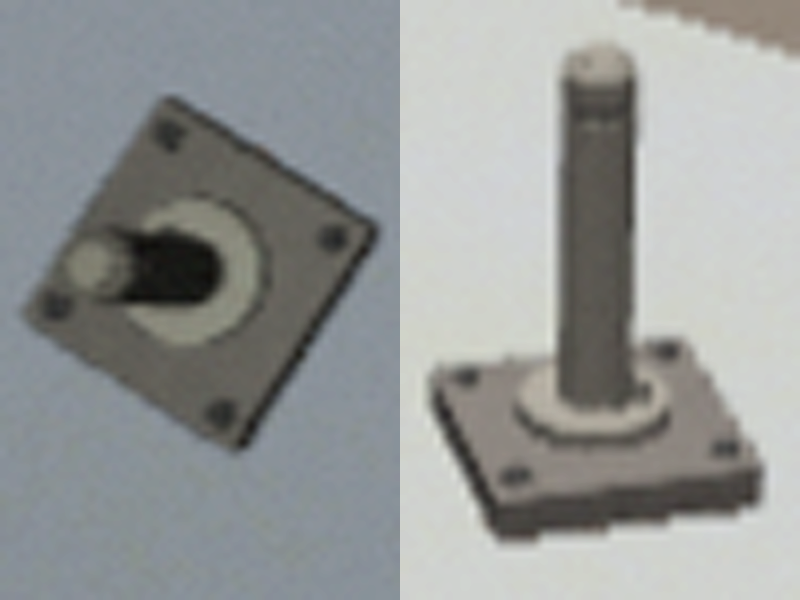

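The left crop shows the flange centred at (190,270) with the stem tip at (100,265). The right crop shows the tip at (599,55) and the flange centred at (594,398).

Run:
```python
from h import *
np.set_printoptions(precision=4,suppress=True)
q=lambda u0,v0,s,x,y:[u0+x/s-.45,v0+y/s-.45]
print("flange top",plane("top",q(174,290,8,190,270),.021),"tip",plane("top",q(174,290,8,100,265),.12))
print("flange scene",plane("scene",q(332,136,8.7,194,398),.021),"tip",plane("scene",q(332,136,8.7,199,55),.122))
print("spring far/near end top",plane("top",[q(390,266,7.4,285,115),q(390,266,7.4,195,360)],.042),plane("scene",q(150,258,7.4,175,315),.042))
```

```text
flange top [[0.4555 0.2812 0.021 ]] tip [[0.4549 0.2788 0.12  ]]
flange scene [[0.4564 0.28   0.021 ]] tip [[0.456  0.2796 0.122 ]]
spring far/near end top [[ 0.543  -0.2501  0.042 ]
 [ 0.4687 -0.2181  0.042 ]] [[ 0.5369 -0.2467  0.042 ]]
```

Emit:
{"api": "drive_tool", "payload": {"increments": [[[1, 0.8, 0.97, 0, 0], [1, 0.8, 0.97, 0, 0], [1, 0.8, 0.97, 0, 0], [1, 0.8, 0.97, 0, 0]]]}}

```text
time_s: 1.0
tcp_pos: [0.3026, 0.4784, 0.2385]
eef_rot: [-179.9, 0.0, -22.5]
contact_force: [-0.3, 0.9, 0.3]
gripper_width: 0.0875
gripper_force: 0.0
```

Emit:
{"api": "drive_tool", "payload": {"increments": [[[1, 0.8, 0.97, 0, 0], [1, 0.8, 0.97, 0, 0], [1, 0.8, 0.97, 0, 0]]]}}

```text
time_s: 1.38
tcp_pos: [0.3467, 0.3339, 0.2378]
eef_rot: [-180.0, 0.0, -22.5]
contact_force: [0.3, 0.0, 0.2]
gripper_width: 0.088
gripper_force: 0.0
```

Emit:
{"api": "drive_tool", "payload": {"increments": [[[1, 0.8, 0.97, 0, 0], [1, 0.8, 0.97, 0, 0], [1, 0.8, 0.97, 0, 0]]]}}

```text
time_s: 1.75
tcp_pos: [0.3913, 0.1898, 0.2379]
eef_rot: [-180.0, -0.0, -22.5]
contact_force: [0.2, 0.4, -0.6]
gripper_width: 0.0875
gripper_force: 0.0
```

Emit:
{"api": "drive_tool", "payload": {"increments": [[[1, 0.8, 0.97, 0, 0], [1, 0.8, 0.97, 0, 0], [1, 0.8, 0.97, 0, 0]]]}}

```text
time_s: 2.12
tcp_pos: [0.436, 0.0453, 0.2378]
eef_rot: [-180.0, -0.0, -22.5]
contact_force: [-0.2, 0.0, 0.2]
gripper_width: 0.0878
gripper_force: 0.0
```

Emit:
{"api": "drive_tool", "payload": {"increments": [[[1, 0.8, 0.97, 0, 0], [1, 0.8, 0.97, 0, 0], [1, 0.8, 0.97, 0, 0]]]}}

```text
time_s: 2.5
tcp_pos: [0.4807, -0.0994, 0.2374]
eef_rot: [180.0, -0.0, -22.6]
contact_force: [0.5, 0.5, -0.1]
gripper_width: 0.0874
gripper_force: 0.0
```

Emit:
{"api": "drive_tool", "payload": {"increments": [[[1, 0.83, 0.96, 0, 0], [1, 0.83, 0.96, 0, 0], [1, 0.83, 0.96, 0, 0], [1, 0.83, 0.96, 0, 0]]]}}

```text
time_s: 3.0
tcp_pos: [0.5284, -0.2434, 0.2364]
eef_rot: [180.0, 0.1, -22.6]
contact_force: [0.1, 1.0, 0.2]
gripper_width: 0.0871
gripper_force: 0.0
```

Emit:
{"api": "drive_tool", "payload": {"increments": [[[1, -0.02, -0.01, 0.5, 0.013], [1, -0.02, -0.01, 1, 0.013], [1, -0.02, -0.01, 1, 0.013]]], "squeeze": 4}}

```text
time_s: 3.38
tcp_pos: [0.5228, -0.2383, 0.1138]
eef_rot: [179.9, 0.5, -27.1]
contact_force: [-0.2, -0.3, 1.2]
gripper_width: 0.0877
gripper_force: 0.0
```

Emit:
{"api": "drive_tool", "payload": {"increments": [[[1, 0, 0, 0.35, 0], [1, 0, 0, 0.67, 0], [0, 0, 0, 0.67, 0], [-0.2, 0, 0, 0.67, 0], [-0.2, 0, 0, 0.67, 0]]]}}

```text
time_s: 4.0
tcp_pos: [0.5273, -0.24, 0.0397]
eef_rot: [-179.9, -0.2, -27.1]
contact_force: [0.3, 0.4, -0.2]
gripper_width: 0.0631
gripper_force: 0.0
```

Run:
```python
from h import *
I={n:capture(n)[:,:,::-1] for n in("top","scene")}
s=r.get_state();print(s["tcp_pos"],s["eef_rot"],s["gripper_width"],s["contact_force"])
f=lambda n,u,v,w,h:cv2.resize(I[n][v:v+h,u:u+w],(400,500),interpolation=cv2.INTER_CUBIC)
cv2.imwrite("pics/c.png",cv2.convertScaleAbs(np.hstack([f("top",370,240,96,120),f("scene",120,210,96,120)]),alpha=1.7))
```

```text
[ 0.52653116 -0.2399554   0.03893401] [-1.79948507e+02 -1.52984648e-01 -2.71137059e+01] 0.05513069912996631 [ 0.72132836  0.36432036 -0.2198365 ]
```

View pics/c.png

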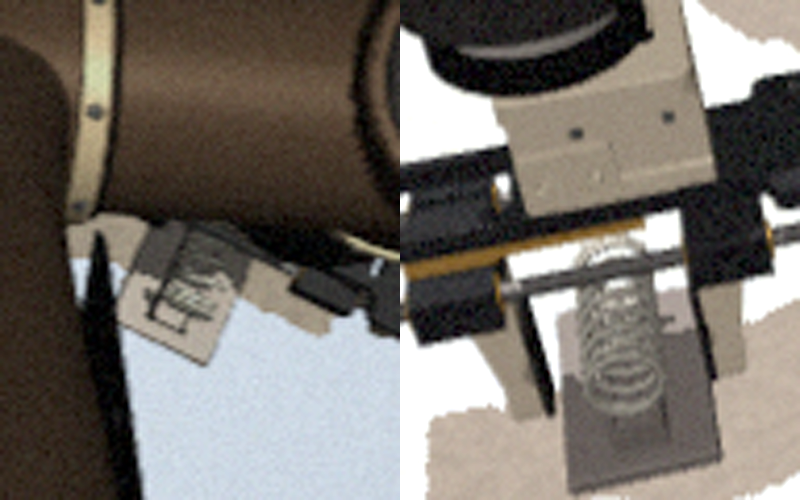

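The fingers straddle the spring's outer end, with the tips at (530,415) and (735,370) and the spring face at (623,395). Next I close the gripper.

Emit:
{"api": "drive_tool", "payload": {"increments": [[[-1, 0, 0, -0.01, 0], [-1, 0, 0, -0.01, 0], [-1, 0, 0, -0.01, 0], [-1, 0, 0, -0.01, 0], [-1, 0, 0, -0.01, 0]]], "squeeze": 4}}

```text
time_s: 4.72
tcp_pos: [0.5256, -0.2399, 0.0385]
eef_rot: [180.0, -0.0, -27.1]
contact_force: [-0.4, 0.6, 2.7]
gripper_width: 0.0316
gripper_force: 4.0
```

Emit:
{"api": "drive_tool", "payload": {"increments": [[[-1, -0.03, 0, -0.1, 0], [-1, -0.09, 0, -0.2, 0], [-1, -0.17, 0, -0.29, 0], [-1, -0.26, 0, -0.36, 0], [-1, -0.32, 0, -0.4, 0]]], "squeeze": 3.5}}

```text
time_s: 5.35
tcp_pos: [0.4906, -0.2219, 0.0872]
eef_rot: [-180.0, -0.0, -27.1]
contact_force: [0.2, -0.2, -0.1]
gripper_width: 0.0321
gripper_force: 3.5
```

Emit:
{"api": "drive_tool", "payload": {"increments": [[[-1, -0.07, 0, -0.02, 0], [-1, -0.14, 0, -0.04, 0], [-1, -0.22, 0, -0.05, 0], [-1, -0.22, 0, -0.3, 0], [-1, -0.22, 0, -0.7, 0]]]}}

```text
time_s: 5.98
tcp_pos: [0.4661, -0.2099, 0.1697]
eef_rot: [179.9, 0.2, -27.1]
contact_force: [0.7, 0.5, -0.4]
gripper_width: 0.0317
gripper_force: 3.5
```

Run:
```python
from h import *
I={n:capture(n)[:,:,::-1] for n in("top","scene")}
s=r.get_state();print(s["tcp_pos"],s["eef_rot"],s["gripper_width"],s["contact_force"])
f=lambda n,u,v,w,h:cv2.resize(I[n][v:v+h,u:u+w],(400,500),interpolation=cv2.INTER_CUBIC)
cv2.imwrite("pics/d.png",cv2.convertScaleAbs(cv2.resize(I["scene"][180:350,60:280],(770,595)),alpha=1.6))
```

```text
[ 0.47037313 -0.21077684  0.17517163] [-179.89009317   -0.44793925  -27.06561689] 0.03178680337852409 [ 0.19732421  0.32467363 -0.93053252]
```

View pics/d.png

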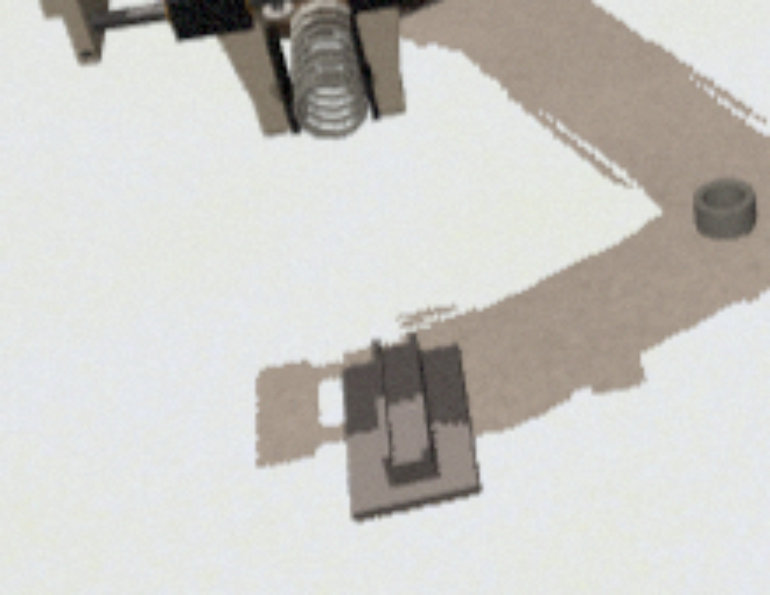

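The rack is empty and the spring is in the grip at (330,75). I can't tell its tilt by eye, so I'll work it out from projections.

Run:
```python
from h import *
np.set_printoptions(precision=1,suppress=True)
T=np.array([.4704,-.2108,.1752]);a=np.radians(-27.1);x=np.array([np.cos(a),np.sin(a),0]);z=np.array([0,0,1.])
G=T+.0035*z
t=lambda P:((proj("scene",P)-[60,180])*3.5).ravel()
print("tips",t(T-.011*z+.016*np.array([-x[1],x[0],0])),t(T-.011*z-.016*np.array([-x[1],x[0],0])))
for th in(-20,0,20,40,60,80):
    c,s=np.cos(np.radians(th)),np.sin(np.radians(th));d=c*x+s*z
    n=-s*x+c*z
    print(th,"gripped end c/top/bottom",t(G+.014*d),t(G+.014*d+.016*n),t(G+.014*d-.016*n),"free end c",t(G-.066*d))
```

```text
tips [372.9 112.5] [301.3 124.8]
-20 gripped end c/top/bottom [333.6 115.5] [326.5  93.4] [340.4 136.9] free end c [315.7 -13.3]
0 gripped end c/top/bottom [331.3 107.6] [323.3  77.3] [339.  137.2] free end c [326.1  24. ]
20 gripped end c/top/bottom [328.8  97.6] [321.  63.] [336.6 131.9] free end c [336.5  67.8]
40 gripped end c/top/bottom [326.6  87. ] [319.8  52.3] [333.4 121.6] free end c [346.2 113.5]
60 gripped end c/top/bottom [324.8  76.9] [320.   46.7] [329.7 107.6] free end c [354. 157.]
80 gripped end c/top/bottom [323.7  68.8] [321.3  46.6] [326.1  91.5] free end c [359.4 194. ]
```

The projection says the spring is still level (about 0° tilt). I'll swing it upright by pushing its free lower rim into the corner between the rack foot and the end of the ridge.

Emit:
{"api": "drive_tool", "payload": {"increments": [[[-1, 0.4, 0, 0, 0], [-1, 0.8, 0, 0, 0], [-1, 0.8, 0, 0, 0]]], "squeeze": 6}}

```text
time_s: 6.45
tcp_pos: [0.555, -0.255, 0.1687]
eef_rot: [180.0, 0.1, -27.2]
contact_force: [-0.9, 0.0, -1.3]
gripper_width: 0.0314
gripper_force: 6.0
```

Emit:
{"api": "drive_tool", "payload": {"increments": [[[-1, 0.4, 0, 0, 0], [-1, 0.51, 0, 0.2, 0], [-1, 0.51, 0, 0.6, 0], [-1, 0.51, 0, 0.9, 0], [-1, 0.51, 0, 0.9, 0]]]}}

```text
time_s: 7.08
tcp_pos: [0.6047, -0.2811, 0.059]
eef_rot: [179.9, 0.4, -27.2]
contact_force: [-0.1, -0.2, -0.7]
gripper_width: 0.0314
gripper_force: 6.0
```

Emit:
{"api": "drive_tool", "payload": {"increments": [[[-1, 0, 0, 0.2, 0], [-1, 0, 0, 0.36, 0], [-1, 0, 0, 0.36, 0], [-1, 0, 0, 0.36, 0]]]}}

```text
time_s: 7.58
tcp_pos: [0.6083, -0.2821, 0.0203]
eef_rot: [-180.0, -0.1, -27.1]
contact_force: [0.5, -0.4, -0.8]
gripper_width: 0.0314
gripper_force: 6.0
```

Emit:
{"api": "drive_tool", "payload": {"increments": [[[-1, -0.033, 0, 0, 0], [-1, -0.067, 0, -0.01, 0], [-1, -0.092, 0, -0.04, 0], [-1, -0.117, 0, -0.09, 0], [-1, -0.142, 0, -0.125, 0]]], "squeeze": 3}}

```text
time_s: 8.2
tcp_pos: [0.5925, -0.2741, 0.0349]
eef_rot: [-180.0, -0.0, -27.1]
contact_force: [4.2, -1.0, 1.4]
gripper_width: 0.0318
gripper_force: 3.0
```

Emit:
{"api": "drive_tool", "payload": {"increments": [[[-1, -0.035, 0, -0.067, 0], [-1, -0.083, 0, -0.125, 0], [-1, -0.14, 0, -0.167, 0], [-1, -0.2, 0, -0.217, 0], [-1, -0.26, 0, -0.25, 0]]]}}

```text
time_s: 8.82
tcp_pos: [0.5642, -0.2597, 0.0646]
eef_rot: [-180.0, 0.0, -27.1]
contact_force: [1.0, -0.7, 0.3]
gripper_width: 0.0316
gripper_force: 3.0
```

Run:
```python
from h import *
I=capture("scene")[:,:,::-1]
s=r.get_state();print(s["tcp_pos"],s["contact_force"])
cv2.imwrite("pics/e.png",cv2.convertScaleAbs(cv2.resize(I[210:350,90:275],(740,560),interpolation=cv2.INTER_CUBIC),alpha=1.5))
```

```text
[ 0.56351914 -0.25941121  0.06491039] [-1.66077856 -0.07307914  0.56901393]
```

View pics/e.png

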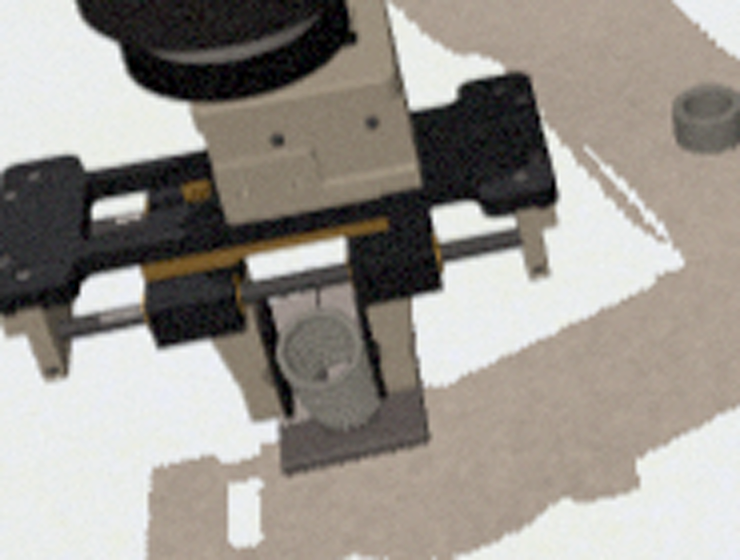

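The spring has swung. Its top face is at (325,345) and its lower end at about (345,400), on the rack foot.

Run:
```python
from h import *
np.set_printoptions(precision=1,suppress=True)
T=np.array([.5640,-.2595,.0648]);a=np.radians(-27.1);x=np.array([np.cos(a),np.sin(a),0]);z=np.array([0,0,1.])
G=T+.0035*z
t=lambda P:((proj("scene",P)-[90,210])*4).ravel()
for th in(20,30,40,50,60,70,80,90):
    c,s=np.cos(np.radians(th)),np.sin(np.radians(th));d=c*x+s*z;n=-s*x+c*z
    print(th,"top c",t(G+.014*d),"rim",t(G+.014*d+.016*n),t(G+.014*d-.016*n),"free end c",t(G-.066*d),"low rim",t(G-.066*d-.016*n),(G-.066*d-.016*n))
```

```text
20 top c [326.2 373.3] rim [317.4 335.1] [334.8 411. ] free end c [328.8 304.2] low rim [336.7 338.9] [ 0.5 -0.2  0. ]
30 top c [324.9 367.3] rim [316.3 327.2] [333.3 407.3] free end c [334.5 329.9] low rim [342.1 366.2] [ 0.5 -0.2  0. ]
40 top c [323.6 361.1] rim [315.6 320.3] [331.6 402.1] free end c [339.8 356.4] low rim [347.1 393.5] [ 0.5 -0.2  0. ]
50 top c [322.4 354.9] rim [315.2 314.7] [329.7 395.5] free end c [344.9 383. ] low rim [351.5 420. ] [ 0.5 -0.2  0. ]
60 top c [321.4 348.9] rim [315.2 310.6] [327.7 387.8] free end c [349.4 409.2] low rim [355.3 445.1] [ 0.5 -0.3  0. ]
70 top c [320.5 343.2] rim [315.5 308. ] [325.7 379.2] free end c [353.3 434.2] low rim [358.4 468.3] [ 0.6 -0.3  0. ]
80 top c [319.9 338. ] rim [316.2 307. ] [323.6 370. ] free end c [356.6 457.5] low rim [360.6 488.8] [ 0.6 -0.3  0. ]
90 top c [319.4 333.6] rim [317.1 307.6] [321.7 360.5] free end c [359.  478.4] low rim [361.8 506. ] [ 0.6 -0.3  0. ]
```

Emit:
{"api": "drive_tool", "payload": {"increments": [[[-1, 0, 0, -0.2, 0], [-1, 0, 0, -0.5, 0], [-1, 0.3, 0, -0.5, 0], [-1, 0.54, 0, -0.5, 0], [-1, 0.54, 0, -0.5, 0]]], "squeeze": 8}}

```text
time_s: 9.5
tcp_pos: [0.6229, -0.2899, 0.123]
eef_rot: [180.0, 0.1, -27.2]
contact_force: [-0.3, -0.1, -0.7]
gripper_width: 0.0314
gripper_force: 8.0
```

Run:
```python
from h import *
np.set_printoptions(precision=1,suppress=True)
I=capture("scene")[:,:,::-1]
S=r.get_state();T=S["tcp_pos"];print(T*1000,S["contact_force"])
a=np.radians(S["eef_rot"][2]);x=np.array([np.cos(a),np.sin(a),0]);z=np.array([0,0,1.]);G=T+.0035*z
o=np.round(proj("scene",G)[0]).astype(int)-[50,50]
cv2.imwrite("pics/f.png",cv2.convertScaleAbs(cv2.resize(I[o[1]:o[1]+100,o[0]:o[0]+100],(600,600),interpolation=cv2.INTER_CUBIC),alpha=1.5))
t=lambda P:((proj("scene",P)-o+.5)*6).ravel()
for th in(30,40,50,60,70,80,90):
    c,s=np.cos(np.radians(th)),np.sin(np.radians(th));d=c*x+s*z;n=-s*x+c*z
    print(th,"top c",t(G+.014*d),"rim",t(G+.014*d+.016*n),t(G+.014*d-.016*n),"free end c",t(G-.066*d),"low rim",t(G-.066*d-.016*n))
```

```text
[ 621.9 -289.5  123. ] [ 0.6  0.6 -0.3]
30 top c [297.6 313.7] rim [283.1 245.8] [311.9 381.2] free end c [317.8 251.1] low rim [330.6 311.8]
40 top c [295.4 303.2] rim [282.1 234.2] [308.9 372.4] free end c [326.7 295.3] low rim [338.8 357.3]
50 top c [293.5 292.7] rim [281.6 224.7] [305.5 361.3] free end c [335.  339.8] low rim [346.  401.7]
60 top c [291.8 282.5] rim [281.7 217.8] [302.1 348.3] free end c [342.4 383.6] low rim [352.1 443.8]
70 top c [290.4 272.8] rim [282.5 213.4] [298.5 333.8] free end c [348.8 425.6] low rim [356.8 482.8]
80 top c [289.4 264.2] rim [283.8 211.8] [295.1 318.2] free end c [353.9 464.7] low rim [360.1 517.4]
90 top c [288.7 256.7] rim [285.6 212.9] [291.9 302.1] free end c [357.6 500. ] low rim [361.7 546.6]
```

View pics/f.png

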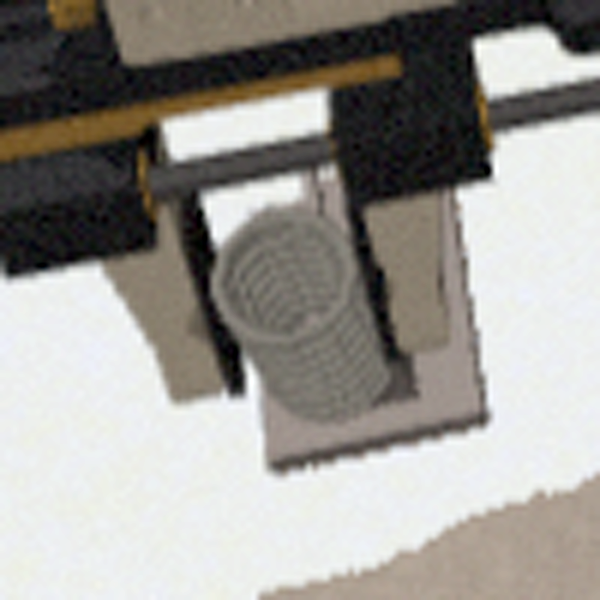

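The spring is tilted about 56°, with its top rim centre at (285,275) and its lowest point at (330,423). The ridge fits inside the bore, so I'll push against the foot's outer edge instead.

Emit:
{"api": "drive_tool", "payload": {"increments": [[[-1, -0.1, 0, 0.2, 0], [-1, -0.2, 0, 0.45, 0], [-1, -0.2, 0, 0.52, 0], [-1, -0.2, 0, 0.52, 0], [-1, -0.2, 0, 0.52, 0]]], "squeeze": 3}}

```text
time_s: 10.18
tcp_pos: [0.6021, -0.2789, 0.063]
eef_rot: [-180.0, -0.1, -27.1]
contact_force: [-0.2, -0.5, 0.1]
gripper_width: 0.0316
gripper_force: 3.0
```

Emit:
{"api": "drive_tool", "payload": {"increments": [[[-1, -0.1, 0, 0, 0], [-1, -0.18, 0, 0, 0], [-1, -0.22, 0, 0, 0], [-1, -0.25, 0, -0.01, 0], [-1, -0.25, 0, -0.01, 0]]]}}

```text
time_s: 10.8
tcp_pos: [0.5749, -0.265, 0.0637]
eef_rot: [-180.0, -0.1, -27.1]
contact_force: [1.4, -0.5, 0.6]
gripper_width: 0.0319
gripper_force: 3.0
```

Emit:
{"api": "drive_tool", "payload": {"increments": [[[-1, 0.08, 0, 0, 0], [-1, 0.08, 0, 0.035, 0], [-1, 0.08, 0, 0.035, 0]]]}}

```text
time_s: 11.18
tcp_pos: [0.5823, -0.2692, 0.0576]
eef_rot: [180.0, 0.1, -27.2]
contact_force: [-0.1, 0.0, -1.0]
gripper_width: 0.0319
gripper_force: 3.0
```

Emit:
{"api": "drive_tool", "payload": {"increments": [[[-1, -0.04, 0, 0, 0], [-1, -0.07, 0, 0, 0], [-1, -0.1, 0, -0.01, 0], [-1, -0.12, 0, -0.02, 0], [-1, -0.12, 0, -0.02, 0]]]}}

```text
time_s: 11.8
tcp_pos: [0.5705, -0.2629, 0.0619]
eef_rot: [-180.0, -0.1, -27.1]
contact_force: [2.7, -1.5, 2.2]
gripper_width: 0.0318
gripper_force: 3.0
```

Emit:
{"api": "drive_tool", "payload": {"increments": [[[-1, 0, 0, -0.3, 0], [-1, 0, 0, -0.65, 0], [-1, 0, 0, -0.65, 0]]], "squeeze": 8}}

```text
time_s: 12.18
tcp_pos: [0.5715, -0.2629, 0.1424]
eef_rot: [-179.9, -0.3, -27.1]
contact_force: [0.4, -0.6, -1.1]
gripper_width: 0.0313
gripper_force: 8.0
```

Emit:
{"api": "drive_tool", "payload": {"increments": [[[-1, -0.14, -0.43, 0, 0], [-1, -0.27, -0.86, 0, 0], [-1, -0.27, -0.86, 0, 0]]]}}

```text
time_s: 12.55
tcp_pos: [0.5879, -0.1529, 0.1381]
eef_rot: [180.0, 0.1, -26.9]
contact_force: [0.6, -1.0, -1.0]
gripper_width: 0.0315
gripper_force: 8.0
```

Emit:
{"api": "drive_tool", "payload": {"increments": [[[-1, -0.14, -0.43, 0, 0], [-1, -0.27, -0.86, 0, 0], [-1, -0.27, -0.86, 0, 0]]]}}

```text
time_s: 12.92
tcp_pos: [0.6063, -0.0469, 0.1381]
eef_rot: [180.0, 0.1, -27.0]
contact_force: [0.2, -1.4, -0.1]
gripper_width: 0.0311
gripper_force: 8.0
```

Emit:
{"api": "drive_tool", "payload": {"increments": [[[-1, -0.14, -0.43, 0, 0], [-1, -0.28, -0.86, 0, 0], [-1, -0.28, -0.86, 0, 0], [-1, -0.28, -0.86, 0, 0]]]}}

```text
time_s: 13.42
tcp_pos: [0.6229, 0.0568, 0.1383]
eef_rot: [179.9, 0.1, -27.1]
contact_force: [-0.2, -1.2, -1.5]
gripper_width: 0.0311
gripper_force: 8.0
```

Run:
```python
from h import *
np.set_printoptions(precision=1,suppress=True)
I=capture("scene")[:,:,::-1]
S=r.get_state();T=S["tcp_pos"];print(T*1000,S["contact_force"])
a=np.radians(S["eef_rot"][2]);x=np.array([np.cos(a),np.sin(a),0]);z=np.array([0,0,1.]);G=T+.0035*z
o=np.round(proj("scene",G)[0]).astype(int)-[50,40]
cv2.imwrite("pics/g.png",cv2.convertScaleAbs(cv2.resize(I[o[1]:o[1]+100,o[0]:o[0]+100],(600,600),interpolation=cv2.INTER_CUBIC),alpha=1.5))
t=lambda P:((proj("scene",P)-o+.5)*6).ravel()
for th in(50,60,70,80,90,100):
    c,s=np.cos(np.radians(th)),np.sin(np.radians(th));d=c*x+s*z;n=-s*x+c*z
    print(th,"top c",t(G+.018*d),"rim",t(G+.018*d+.016*n),t(G+.018*d-.016*n),"free end c",t(G-.062*d),"low rim",t(G-.062*d-.016*n))
```

```text
[623.   56.4 138.5] [ 0.  -0.3 -0.7]
50 top c [315.  220.1] rim [301.4 169.1] [328.7 271.4] free end c [261.5 309.2] low rim [273.9 356.6]
60 top c [312.1 210.4] rim [296.8 163.9] [327.7 257.6] free end c [270.4 340.1] low rim [284.5 384.5]
70 top c [308.9 201.7] rim [292.4 161. ] [325.9 243.3] free end c [280.4 368.5] low rim [295.8 408.6]
80 top c [305.6 194.3] rim [288.3 160.7] [323.3 228.9] free end c [291.  393.6] low rim [307.4 428.3]
90 top c [302.1 188.4] rim [284.7 162.8] [320.  214.8] free end c [302.2 414.6] low rim [319.2 442.8]
100 top c [298.7 184.2] rim [281.7 167.2] [316.2 201.7] free end c [313.6 431. ] low rim [330.7 451.6]
```

View pics/g.png

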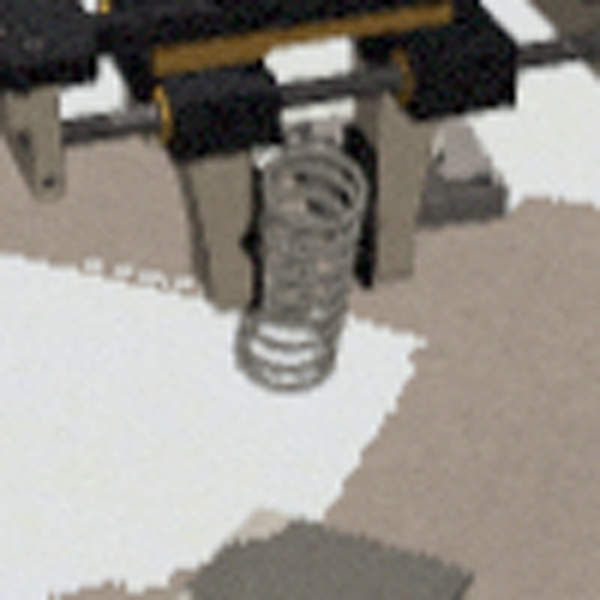

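The spring is now tilted about 70°, with its top at (318,185) and low end at (287,358). I'll touch the low rim to the plate and drag it upright.

Emit:
{"api": "drive_tool", "payload": {"increments": [[[-1, 0.17, 0, 0.25, 0], [-1, 0.17, 0, 0.5, 0], [-1, 0.17, 0, 0.6, 0], [-1, 0.17, 0, 0.6, 0], [-1, 0.17, 0, 0.63, 0]]], "squeeze": 4}}

```text
time_s: 14.1
tcp_pos: [0.6428, 0.0483, 0.065]
eef_rot: [-179.9, -0.1, -27.1]
contact_force: [0.9, -0.2, -0.7]
gripper_width: 0.0313
gripper_force: 4.0
```

Emit:
{"api": "drive_tool", "payload": {"increments": [[[-1, 0, 0, 0.01, 0], [-1, 0, 0, 0.02, 0], [-1, 0, 0, 0.02, 0]]]}}

```text
time_s: 14.48
tcp_pos: [0.6419, 0.0485, 0.0614]
eef_rot: [-180.0, -0.0, -27.1]
contact_force: [-0.4, 0.1, -0.5]
gripper_width: 0.0317
gripper_force: 4.0
```

Emit:
{"api": "drive_tool", "payload": {"increments": [[[-1, 0, 0, 0.01, 0], [-1, 0, 0, 0.02, 0], [-1, 0, 0, 0.03, 0], [-1, 0, 0, 0.03, 0]]]}}

```text
time_s: 14.98
tcp_pos: [0.6419, 0.0484, 0.0575]
eef_rot: [180.0, 0.0, -27.1]
contact_force: [0.9, -0.4, -1.2]
gripper_width: 0.0316
gripper_force: 4.0
```

Emit:
{"api": "drive_tool", "payload": {"increments": [[[-1, 0, 0, 0.01, 0], [-1, 0, 0, 0.02, 0], [-1, 0, 0, 0.02, 0]]]}}

```text
time_s: 15.35
tcp_pos: [0.6427, 0.0484, 0.056]
eef_rot: [-180.0, -0.1, -27.1]
contact_force: [1.2, -0.2, 4.7]
gripper_width: 0.0313
gripper_force: 4.0
```

Emit:
{"api": "drive_tool", "payload": {"increments": [[[-1, 0, 0, 0.01, 0], [-1, 0, 0, 0.02, 0], [-1, 0, 0, 0.02, 0]]]}}

```text
time_s: 15.72
tcp_pos: [0.6427, 0.0485, 0.0535]
eef_rot: [-179.9, -0.1, -27.1]
contact_force: [0.2, 0.3, 4.6]
gripper_width: 0.0314
gripper_force: 4.0
```

Emit:
{"api": "drive_tool", "payload": {"increments": [[[-1, -0.03, 0, 0, 0], [-1, -0.06, 0, 0, 0], [-1, -0.09, 0, 0.003, 0], [-1, -0.12, 0, 0.01, 0], [-1, -0.15, 0, 0.02, 0]]], "squeeze": 3}}

```text
time_s: 16.35
tcp_pos: [0.6255, 0.0568, 0.0503]
eef_rot: [180.0, 0.0, -27.1]
contact_force: [1.0, 1.4, 3.5]
gripper_width: 0.0315
gripper_force: 3.0
```

Emit:
{"api": "drive_tool", "payload": {"increments": [[[-1, -0.01, 0, 0.01, 0], [-1, -0.01, 0, 0.02, 0], [-1, -0.01, 0, 0.02, 0]]]}}

```text
time_s: 16.73
tcp_pos: [0.6247, 0.0572, 0.0478]
eef_rot: [180.0, 0.0, -27.1]
contact_force: [0.3, 1.3, 2.8]
gripper_width: 0.0318
gripper_force: 3.0
```

Run:
```python
from h import *
np.set_printoptions(precision=1,suppress=True)
I=capture("scene")[:,:,::-1]
S=r.get_state();T=S["tcp_pos"];print(T*1000,S["contact_force"])
a=np.radians(S["eef_rot"][2]);x=np.array([np.cos(a),np.sin(a),0]);z=np.array([0,0,1.]);G=T.copy()
o=np.round(proj("scene",G)[0]).astype(int)-[50,50]
J=I[o[1]:o[1]+100,o[0]:o[0]+100]
cv2.imwrite("pics/hh.png",J)
cv2.imwrite("pics/h.png",cv2.convertScaleAbs(cv2.resize(J,(600,600),interpolation=cv2.INTER_CUBIC),alpha=1.6))
t=lambda P:((proj("scene",P)-o+.5)*6).ravel()
for th in(70,80,90,100):
    c,s=np.cos(np.radians(th)),np.sin(np.radians(th));d=c*x+s*z;n=-s*x+c*z
    B=np.array([T[0],T[1],.006]);print(th,"bottom c",t(B),"top c",t(B+.08*d),"top rim",t(B+.08*d+.016*n),t(B+.08*d-.016*n),"low rim",t(B-.016*n))
```

```text
[624.7  57.2  47.8] [0.2 2.2 2.8]
70 bottom c [301.8 407. ] top c [331.5 263.2] top rim [315.2 221.4] [348.2 305.9] low rim [317. 448.]
80 bottom c [301.8 407. ] top c [316.8 229.2] top rim [300.  194.1] [334.1 265.1] low rim [317.8 442.7]
90 bottom c [301.8 407. ] top c [302.  201.6] top rim [285.3 174.3] [319.2 229.6] low rim [318.1 436.4]
100 bottom c [301.8 407. ] top c [287.4 181.1] top rim [271.4 162.2] [304.  200.6] low rim [317.9 429.1]
```

View pics/h.png

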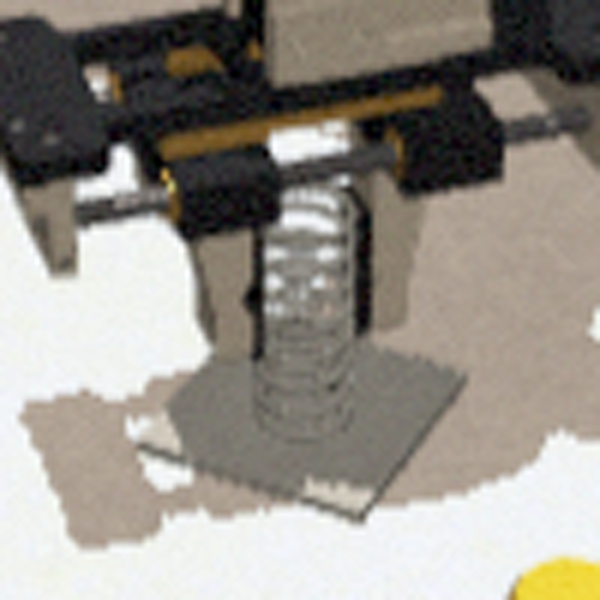

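The spring stands practically upright at the plate centre, with its foot at (302,407) and its top at about (308,200). I'll press lightly, release, and wait.

Emit:
{"api": "drive_tool", "payload": {"increments": [[[-1, 0, 0, 0.015, 0], [-1, 0, 0, 0.015, 0], [-0.2, 0, 0, 0.015, 0], [0.2, 0, 0, 0.015, 0], [1, 0, 0, 0.015, 0]]]}}

```text
time_s: 17.4
tcp_pos: [0.6245, 0.0569, 0.0458]
eef_rot: [180.0, 0.0, -27.1]
contact_force: [-0.7, 0.3, 0.2]
gripper_width: 0.05
gripper_force: 0.0
```

Emit:
{"api": "drive_tool", "payload": {"increments": [[[1, 0, 0, 0, 0], [1, 0, 0, 0, 0], [1, 0, 0, 0, 0], [1, 0, 0, 0, 0], [1, 0, 0, 0, 0]]]}}

```text
time_s: 18.02
tcp_pos: [0.6248, 0.0572, 0.0462]
eef_rot: [-180.0, -0.0, -27.1]
contact_force: [0.3, -0.1, -0.2]
gripper_width: 0.087
gripper_force: 0.0
```

Emit:
{"api": "drive_tool", "payload": {"increments": [[[1, 0, 0, -0.4, 0], [1, 0, 0, -0.8, 0], [1, 0, 0, -0.8, 0], [1, 0, 0, -0.8, 0], [1, 0, 0, -0.8, 0]]]}}

```text
time_s: 18.65
tcp_pos: [0.624, 0.0569, 0.141]
eef_rot: [179.9, 0.1, -27.1]
contact_force: [0.3, 0.1, 0.4]
gripper_width: 0.0875
gripper_force: 0.0
```

Run:
```python
from h import *
np.set_printoptions(precision=1,suppress=True)
A=[capture("scene") for _ in range(3)];I=np.mean(A,0).astype(np.uint8);cv2.imwrite("pics/s2.png",I[:,:,::-1])
S=r.get_state();print(S["tcp_pos"]*1000,S["gripper_width"])
for z in(.006,.046,.086):
  p=proj("scene",[.6247,.0572,z])[0];u,v=np.round(p).astype(int)
  g=cv2.cvtColor(I,cv2.COLOR_RGB2GRAY).astype(int)
  print(z,p,u-14);[print(v+d,g[v+d,u-14:u+15]) for d in((-6,-3,0,3) if z>.05 else (-3,0))]
```

```text
[624.3  57.  141.1] 0.08781784641290855
0.006 [339.8 258.3] 326
255 [ 98  98 122  83  77  76  68  66  55  61  55  71  71  70  72  72  73  65
  56  62  65  76  66  73  74  75  73  74  74]
258 [124 125 126 109  80  74  63  62  69  70  72  76  77  77  75  78  74  77
  76  72  63  72  74  75  74  73  74  75  73]
0.046 [339.8 241.6] 326
239 [149 148 148 148 149 149 116  75  83  75  77  74  72  71  77  78  86  84
  95  82  71  63  77  97 102  99  99  99 100]
242 [150 149 149 149 148 143  92  68 130 134 136 118 112 110 112 110 132 141
 135  91  73  74  77  99 101  99 101  99 101]
0.086 [339.9 224.1] 326
218 [150 149 149 148 148 150 149 148 149 150 149 149 149 150 149 151 148 149
 149 149 148 149 150 149 149 148 149 149 149]
221 [149 150 150 149 149 150 148 148 137 131  99  99  91  78  81  88  89  86
 111 130 136 148 150 150 150 149 149 149 149]
224 [150 149 150 151 150 150  97  74  84  56  95 102  90  89  90  99 112 109
 130 123 115  76  95 138 149 150 149 149 149]
227 [149 150 150 149 149 138  75  70  76 131 148 151 149 150 150 150 149 149
 136 103  78  74  80 144 149 149 148 149 109]
```

The spring stands free and vertical on the plate. It sits about 4 mm along tool +x, so I'll turn the gripper 90° to centre it in both axes and regrip near the top.

Emit:
{"api": "drive_tool", "payload": {"increments": [[[1, 0.033, 0, 0, 0.03], [1, 0.033, 0, 0, 0.06], [1, 0.033, 0, 0, 0.09], [1, 0.033, 0, 0, 0.115], [1, 0.033, 0, 0, 0.125]]], "squeeze": 4}}

```text
time_s: 19.42
tcp_pos: [0.6281, 0.0553, 0.1415]
eef_rot: [179.9, -0.0, -72.3]
contact_force: [-1.1, -0.3, -0.3]
gripper_width: 0.0873
gripper_force: 0.0
```

Emit:
{"api": "drive_tool", "payload": {"increments": [[[1, 0, 0, 0, 0.03], [1, 0, 0, 0, 0.06], [1, 0, 0, 0, 0.09], [1, 0, 0, 0, 0.115], [1, 0, 0, 0, 0.125]]]}}

```text
time_s: 20.05
tcp_pos: [0.6281, 0.0553, 0.1415]
eef_rot: [180.0, -0.0, -117.3]
contact_force: [0.7, -0.0, 0.1]
gripper_width: 0.0873
gripper_force: 0.0
```

Emit:
{"api": "drive_tool", "payload": {"increments": [[[1, 0, 0, 0.3, 0], [1, 0, 0, 0.65, 0], [1, 0, 0, 0.78, 0], [1, 0, 0, 0.78, 0], [0, 0, 0, 0.78, 0]]]}}

```text
time_s: 20.68
tcp_pos: [0.6294, 0.0557, 0.05]
eef_rot: [-179.9, 0.1, -117.1]
contact_force: [0.4, 0.5, 0.7]
gripper_width: 0.0819
gripper_force: 0.0
```

Emit:
{"api": "drive_tool", "payload": {"increments": [[[-1, 0, 0, 0, 0], [-1, 0, 0, 0, 0], [-1, 0, 0, 0, 0], [-1, 0, 0, 0, 0], [-1, 0, 0, 0, 0]]]}}

```text
time_s: 21.3
tcp_pos: [0.6282, 0.0554, 0.0486]
eef_rot: [180.0, -0.0, -117.1]
contact_force: [-0.6, 0.2, 0.4]
gripper_width: 0.033
gripper_force: 0.2
```

Emit:
{"api": "drive_tool", "payload": {"increments": [[[-1, 0, 0, 0, 0], [-1, 0, 0, 0, 0], [0, 0, 0, 0, 0], [0, 0, 0, 0, 0]]]}}

```text
time_s: 21.8
tcp_pos: [0.6283, 0.0553, 0.0485]
eef_rot: [180.0, -0.0, -117.1]
contact_force: [0.3, 0.5, 0.8]
gripper_width: 0.0425
gripper_force: 0.0
```

Emit:
{"api": "drive_tool", "payload": {"increments": [[[0, 0, 0, -0.1, 0], [0, 0, 0, -0.155, 0], [0, 0, 0, -0.155, 0], [-1, 0, 0, -0.155, 0], [-1, 0, 0, -0.155, 0]]], "squeeze": 12}}

```text
time_s: 22.42
tcp_pos: [0.6281, 0.0553, 0.0669]
eef_rot: [180.0, -0.0, -117.1]
contact_force: [0.2, 0.4, 0.8]
gripper_width: 0.0311
gripper_force: 12.0
```

Emit:
{"api": "drive_tool", "payload": {"increments": [[[-1, 0, 0, 0, 0], [-1, 0, 0, 0, 0], [-1, 0, 0, 0, 0]]], "squeeze": 12}}

```text
time_s: 22.8
tcp_pos: [0.6282, 0.0553, 0.067]
eef_rot: [180.0, -0.0, -117.1]
contact_force: [0.2, 0.3, -0.9]
gripper_width: 0.0315
gripper_force: 12.0
```

Emit:
{"api": "drive_tool", "payload": {"increments": [[[-1, 0, 0, -0.3, 0], [-1, 0, 0, -0.7, 0], [-1, 0, 0, -1, 0], [-1, 0, 0, -1, 0]]]}}

```text
time_s: 23.3
tcp_pos: [0.6301, 0.0558, 0.1908]
eef_rot: [-179.7, 0.3, -117.1]
contact_force: [-0.1, 0.3, -0.4]
gripper_width: 0.0304
gripper_force: 12.0
```

Emit:
{"api": "drive_tool", "payload": {"increments": [[[-1, 0, 0, -0.15, 0], [-1, 0, 0, -0.2, 0], [-1, 0, 0, -0.2, 0]]]}}

```text
time_s: 23.68
tcp_pos: [0.6284, 0.0554, 0.2113]
eef_rot: [-180.0, 0.0, -117.1]
contact_force: [0.6, -0.8, -0.8]
gripper_width: 0.0311
gripper_force: 12.0
```

Emit:
{"api": "drive_tool", "payload": {"increments": [[[-1, -0.17, 0.36, 0, 0], [-1, -0.34, 0.71, 0, 0], [-1, -0.34, 0.71, 0, 0]]]}}

```text
time_s: 24.05
tcp_pos: [0.5694, 0.1323, 0.2107]
eef_rot: [180.0, -0.0, -117.0]
contact_force: [-0.2, 0.2, -0.7]
gripper_width: 0.031
gripper_force: 12.0
```

Emit:
{"api": "drive_tool", "payload": {"increments": [[[-1, -0.17, 0.36, 0, 0], [-1, -0.34, 0.71, 0, 0], [-1, -0.34, 0.71, 0, 0]]]}}

```text
time_s: 24.42
tcp_pos: [0.5127, 0.2071, 0.2108]
eef_rot: [180.0, -0.0, -117.0]
contact_force: [0.3, -0.4, -0.3]
gripper_width: 0.031
gripper_force: 12.0
```

Emit:
{"api": "drive_tool", "payload": {"increments": [[[-1, -0.17, 0.36, 0, 0], [-1, -0.33, 0.71, 0, 0], [-1, -0.33, 0.71, 0, 0], [-1, -0.33, 0.71, 0, 0]]]}}

```text
time_s: 24.92
tcp_pos: [0.4565, 0.2793, 0.2108]
eef_rot: [-180.0, -0.0, -117.1]
contact_force: [-0.6, 0.1, 0.0]
gripper_width: 0.0308
gripper_force: 12.0
```

Run:
```python
from h import *
np.set_printoptions(precision=1,suppress=True)
A=[capture("scene") for _ in range(3)];I=np.mean(A,0).astype(np.uint8);cv2.imwrite("pics/s3.png",I[:,:,::-1])
S=r.get_state();T=S["tcp_pos"];print(T*1000,S["gripper_width"])
g=cv2.cvtColor(I,cv2.COLOR_RGB2GRAY).astype(int)
for z in(.16,.155,.15,.145,.12,.10,.08,.06):
  p=proj("scene",[T[0],T[1],z])[0];q=proj("scene",[.4557,.28,z])[0];v=int(round(p[1]));u=int(round(p[0]))
  print(z,p,q,v,u-14,g[v,u-14:u+15])
```

```text
[456.7 278.8 210.9] 0.030811770654688105
0.16 [354.7 126.1] [354.8 125.8] 126 341 [95 95 94 95 93 94 93 73 65 65 60 66 64 61 70 69 75 72 80 70 72 71 73 63
 62 52 44 43 44]
0.155 [354.7 128.2] [354.7 128. ] 128 341 [95 94 96 94 94 94 93 64 60 65 63 65 64 61 65 71 73 67 59 45 73 87 90 91
 92 91 92 86 74]
0.15 [354.7 130.4] [354.7 130.1] 130 341 [97 94 95 94 95 94 85 66 63 83 88 83 86 94 94 94 92 94 89 71 72 82 89 92
 92 91 92 91 92]
0.145 [354.6 132.5] [354.6 132.2] 132 341 [141 141 140 120 117 114 117  95  79  66  66  75  75  72  71  72  76  73
  66  77  71  90  91  91  90  90  92  92  93]
0.12 [354.4 142.9] [354.4 142.6] 143 340 [93 93 93 93 92 92 93 93 93 91 81 63 68 70 72 72 71 69 64 87 92 92 94 93
 92 93 93 92 92]
0.1 [354.2 151. ] [354.3 150.7] 151 340 [94 91 92 95 95 94 94 93 94 94 71 51 56 56 56 57 58 55 52 75 92 95 96 97
 95 95 96 94 96]
0.08 [354.1 159. ] [354.1 158.7] 159 340 [95 96 96 96 93 93 95 94 94 95 60 49 56 59 57 59 59 54 50 89 94 96 95 94
 94 93 94 93 94]
0.06 [353.9 166.8] [353.9 166.5] 167 340 [141 140 140 140 140 141 119  97  92  93  58  49  55  58  56  59  58  54
  55  90  92  95  92  92  91  93  92  92  93]
```

Emit:
{"api": "drive_tool", "payload": {"increments": [[[-1, 0, 0, 0.1, 0], [-1, 0, 0, 0.2, 0], [-1, 0, 0, 0.24, 0], [-1, 0, 0, 0.28, 0], [-1, 0, 0, 0.31, 0]]]}}

```text
time_s: 25.7
tcp_pos: [0.4561, 0.2799, 0.1738]
eef_rot: [-180.0, 0.0, -117.1]
contact_force: [-0.3, 0.1, -0.2]
gripper_width: 0.031
gripper_force: 12.0
```

Emit:
{"api": "drive_tool", "payload": {"increments": [[[-1, 0, 0, 0.03, 0], [-1, 0, 0, 0.06, 0], [-1, 0, 0, 0.09, 0], [-1, 0, 0, 0.09, 0]]]}}

```text
time_s: 26.2
tcp_pos: [0.4559, 0.2797, 0.1628]
eef_rot: [180.0, -0.0, -117.1]
contact_force: [-0.1, 0.9, -0.8]
gripper_width: 0.0309
gripper_force: 12.0
```

Emit:
{"api": "drive_tool", "payload": {"increments": [[[-1, 0, 0, 0.08, 0], [-1, 0, 0, 0.16, 0], [-1, 0, 0, 0.24, 0], [-1, 0, 0, 0.3, 0]]]}}

```text
time_s: 26.7
tcp_pos: [0.4559, 0.2797, 0.1263]
eef_rot: [180.0, -0.0, -117.1]
contact_force: [-1.2, 1.0, 0.1]
gripper_width: 0.0307
gripper_force: 12.0
```

Emit:
{"api": "drive_tool", "payload": {"increments": [[[-1, 0, 0, 0.08, 0], [-1, 0, 0, 0.16, 0], [-1, 0, 0, 0.22, 0], [-1, 0, 0, 0.27, 0]]]}}

```text
time_s: 27.2
tcp_pos: [0.4561, 0.2798, 0.0943]
eef_rot: [-180.0, -0.0, -117.1]
contact_force: [-1.2, 1.7, -0.5]
gripper_width: 0.0316
gripper_force: 12.0
```

Emit:
{"api": "drive_tool", "payload": {"increments": [[[-1, 0, 0, 0.04, 0], [-1, 0, 0, 0.08, 0], [-1, 0, 0, 0.1, 0], [-1, 0, 0, 0.11, 0], [-1, 0, 0, 0.115, 0]]], "squeeze": 8}}

```text
time_s: 27.82
tcp_pos: [0.4564, 0.28, 0.0817]
eef_rot: [-180.0, 0.0, -117.1]
contact_force: [-2.9, 0.1, 8.6]
gripper_width: 0.0312
gripper_force: 8.1
```

The spring is seated: TCP height is 0.082 as expected, with 8.6 N contact force. I'll release it, rise, and go to the collar.

Emit:
{"api": "drive_tool", "payload": {"increments": [[[0, 0, 0, 0, 0], [1, 0, 0, -0.005, 0], [1, 0, 0, -0.01, 0], [1, 0, 0, -0.01, 0], [1, 0, 0, -0.01, 0]]], "squeeze": 4}}

```text
time_s: 28.45
tcp_pos: [0.4561, 0.2797, 0.0821]
eef_rot: [180.0, -0.0, -117.1]
contact_force: [-0.1, 0.7, -0.4]
gripper_width: 0.0754
gripper_force: 0.0
```

Emit:
{"api": "drive_tool", "payload": {"increments": [[[1, 0, 0, -0.3, 0], [1, 0, 0, -0.7, 0], [1, 0, 0, -1, 0], [1, 0, 0, -1, 0]]]}}

```text
time_s: 28.95
tcp_pos: [0.4573, 0.281, 0.2054]
eef_rot: [-179.9, 0.3, -117.1]
contact_force: [0.4, -0.6, -0.4]
gripper_width: 0.0874
gripper_force: 0.0
```

Run:
```python
from h import *
np.set_printoptions(precision=4,suppress=True)
S=r.get_state();T=S["tcp_pos"];print(T*1000,S["gripper_width"])
I=np.mean([capture("scene") for _ in range(3)],0).astype(np.uint8);cv2.imwrite("pics/s4.png",I[:,:,::-1])
c=blob(I,(250,224,283,254),25);rc=cv2.boundingRect(c.astype(np.int32));m=cv2.moments(c.reshape(-1,1,2).astype(np.int32))
print(rc,plane("scene",[[m["m10"]/m["m00"],m["m01"]/m["m00"]]],.01))
g=cv2.cvtColor(I,cv2.COLOR_RGB2GRAY).astype(int)
for z in(.121,.112,.099,.08,.06,.03):
  q=proj("scene",[.456,.28,z])[0];u,v=np.round(q).astype(int);print(z,q,u-14,g[v,u-14:u+15])
```

```text
[457.3233 281.0183 205.3957] 0.08739762656774373
(258, 232, 19, 17) [[ 0.4801 -0.006   0.01  ]]
0.121 [354.5231 142.221 ] 341 [125 125  97  92  92  92  94  94  95  89  69  62  66  69  68  69  67  74
  92  91  89  91  90  92  91  93  93  94  92]
0.112 [354.4495 145.902 ] 340 [94 94 92 91 92 91 93 94 93 92 68 50 51 54 59 58 56 56 51 75 91 94 94 95
 93 94 93 93 93]
0.099 [354.3445 151.1574] 340 [93 92 94 95 95 95 94 77 68 67 56 49 55 57 58 59 56 55 51 66 66 72 94 95
 95 96 95 94 94]
0.08 [354.1935 158.71  ] 340 [95 97 95 93 94 94 94 94 79 61 62 60 63 63 77 73 64 61 51 65 70 73 92 93
 95 92 93 94 95]
0.06 [354.0378 166.4998] 340 [140 140 141 140 140 120  97  82  62  66  56  50  53  58  55  58  62  65
  63  66  70  89  93  92  92  92  91  93  93]
0.03 [353.8101 177.8872] 340 [57 87 91 91 91 65 56 52 63 55 46 51 55 57 59 58 55 55 56 71 60 56 55 52
 54 51 64 80 90]
```

Emit:
{"api": "drive_tool", "payload": {"increments": [[[1, 0.34, -0.21, 0, 0], [1, 0.68, -0.415, 0, 0], [1, 0.68, -0.415, 0, 0]]]}}

```text
time_s: 29.48
tcp_pos: [0.4623, 0.1816, 0.2009]
eef_rot: [179.9, -0.1, -117.3]
contact_force: [0.3, 0.2, 0.4]
gripper_width: 0.0876
gripper_force: 0.0
```

Emit:
{"api": "drive_tool", "payload": {"increments": [[[1, 0.34, -0.21, 0, 0], [1, 0.68, -0.415, 0, 0], [1, 0.68, -0.415, 0, 0]]]}}

```text
time_s: 29.85
tcp_pos: [0.4698, 0.0871, 0.2012]
eef_rot: [179.9, -0.1, -117.3]
contact_force: [-0.8, -0.1, 0.8]
gripper_width: 0.0876
gripper_force: 0.0
```

Emit:
{"api": "drive_tool", "payload": {"increments": [[[1, 0.34, -0.21, 0.1, 0], [1, 0.67, -0.415, 0.4, 0], [1, 0.67, -0.415, 0.8, 0], [1, 0.67, -0.415, 1, 0], [1, 0.67, -0.415, 1, 0]]]}}

```text
time_s: 30.48
tcp_pos: [0.4767, -0.0051, 0.08]
eef_rot: [179.8, -0.2, -117.1]
contact_force: [0.0, -0.8, 0.8]
gripper_width: 0.0872
gripper_force: 0.0
```

Emit:
{"api": "drive_tool", "payload": {"increments": [[[1, 0, 0, 0.3, 0], [1, 0, 0, 0.5, 0], [0.5, 0, 0, 0.55, 0], [0, 0, 0, 0.55, 0], [-1, 0, 0, 0.55, 0]]]}}

```text
time_s: 31.1
tcp_pos: [0.4789, -0.0047, 0.0173]
eef_rot: [-179.9, 0.1, -117.1]
contact_force: [0.7, -0.4, -0.8]
gripper_width: 0.0633
gripper_force: 0.0
```

Emit:
{"api": "drive_tool", "payload": {"increments": [[[-1, 0, 0, 0, 0], [-1, 0, 0, 0, 0], [-1, 0, 0, 0, 0]]]}}

```text
time_s: 31.48
tcp_pos: [0.4781, -0.0051, 0.0165]
eef_rot: [-180.0, 0.0, -117.1]
contact_force: [-0.3, 0.8, 1.6]
gripper_width: 0.0369
gripper_force: 4.0
```

Emit:
{"api": "drive_tool", "payload": {"increments": [[[0.5, 0, 0, 0, 0], [0.5, 0, 0, 0, 0], [0.5, 0, 0, 0, -0.03], [0.5, 0, 0, 0, -0.055], [0.5, 0, 0, 0, -0.085]]]}}

```text
time_s: 32.1
tcp_pos: [0.4779, -0.0052, 0.0161]
eef_rot: [180.0, -0.0, -86.3]
contact_force: [-0.4, 0.0, -0.0]
gripper_width: 0.0656
gripper_force: 0.0
```

Emit:
{"api": "drive_tool", "payload": {"increments": [[[0.5, 0, 0, 0, -0.03], [0.5, 0, 0, 0, -0.06], [0.5, 0, 0, 0, -0.09], [0.5, 0, 0, 0, -0.115], [0.5, 0, 0, 0, -0.115]]]}}

```text
time_s: 32.72
tcp_pos: [0.4779, -0.0052, 0.0161]
eef_rot: [180.0, 0.0, -45.3]
contact_force: [0.1, -0.6, -0.1]
gripper_width: 0.066
gripper_force: 0.0
```

Emit:
{"api": "drive_tool", "payload": {"increments": [[[0.5, 0, 0, 0, -0.03], [0.5, 0, 0, 0, -0.05], [0, 0, 0, 0, -0.05], [-1, 0, 0, 0, -0.05], [-1, 0, 0, 0, -0.05]]], "squeeze": 10}}

```text
time_s: 33.35
tcp_pos: [0.478, -0.0052, 0.0162]
eef_rot: [-180.0, 0.0, -27.3]
contact_force: [-0.6, 0.7, 0.0]
gripper_width: 0.0413
gripper_force: 0.0
```

Emit:
{"api": "drive_tool", "payload": {"increments": [[[-1, 0, 0, 0, 0], [-1, 0, 0, 0, 0], [-1, 0, 0, 0, 0], [-1, 0, 0, 0, 0]]]}}

```text
time_s: 33.85
tcp_pos: [0.4779, -0.0052, 0.0162]
eef_rot: [180.0, 0.0, -27.2]
contact_force: [-0.0, 0.4, -0.3]
gripper_width: 0.0362
gripper_force: 10.0
```

Emit:
{"api": "drive_tool", "payload": {"increments": [[[-1, 0, 0, -0.3, 0], [-1, 0, 0, -0.65, 0], [-1, 0, 0, -0.95, 0], [-1, 0, 0, -0.95, 0]]]}}

```text
time_s: 34.35
tcp_pos: [0.4797, -0.0046, 0.1329]
eef_rot: [-179.8, -0.2, -27.2]
contact_force: [0.5, 0.5, -1.1]
gripper_width: 0.0364
gripper_force: 10.0
```

Emit:
{"api": "drive_tool", "payload": {"increments": [[[-1, -0.1, -0.17, -0.25, 0], [-1, -0.3, -0.48, -0.45, 0], [-1, -0.416, -0.677, -0.45, 0], [-1, -0.416, -0.677, -0.45, 0]]]}}

```text
time_s: 34.85
tcp_pos: [0.4702, 0.0913, 0.1835]
eef_rot: [180.0, 0.0, -27.1]
contact_force: [0.9, -0.5, -0.9]
gripper_width: 0.0363
gripper_force: 10.0
```

Emit:
{"api": "drive_tool", "payload": {"increments": [[[-1, -0.21, -0.34, 0, 0], [-1, -0.416, -0.677, 0, 0], [-1, -0.416, -0.677, 0, 0]]]}}

```text
time_s: 35.22
tcp_pos: [0.463, 0.1865, 0.183]
eef_rot: [179.9, 0.0, -27.1]
contact_force: [-0.8, -0.3, -0.8]
gripper_width: 0.0361
gripper_force: 10.0
```

Emit:
{"api": "drive_tool", "payload": {"increments": [[[-1, -0.21, -0.34, 0, 0], [-1, -0.416, -0.676, 0, 0], [-1, -0.416, -0.676, 0, 0], [-1, -0.416, -0.676, 0, 0], [-1, -0.416, -0.676, 0, 0]]]}}

```text
time_s: 35.85
tcp_pos: [0.456, 0.2785, 0.1838]
eef_rot: [179.9, 0.0, -27.3]
contact_force: [0.5, 0.0, -0.2]
gripper_width: 0.0363
gripper_force: 10.0
```

Emit:
{"api": "drive_tool", "payload": {"increments": [[[-1, -0.004, -0.008, 0.15, 0], [-1, -0.004, -0.008, 0.3, 0], [-1, -0.004, -0.008, 0.37, 0], [-1, -0.004, -0.008, 0.42, 0]]]}}

```text
time_s: 36.35
tcp_pos: [0.4563, 0.2805, 0.1337]
eef_rot: [-180.0, -0.0, -27.2]
contact_force: [0.2, 0.8, -1.0]
gripper_width: 0.0368
gripper_force: 10.0
```

Emit:
{"api": "drive_tool", "payload": {"increments": [[[-1, 0, 0, 0.03, 0], [-1, 0, 0, 0.06, 0], [-1, 0, 0, 0.09, 0], [-1, 0, 0, 0.1, 0]]]}}

```text
time_s: 36.85
tcp_pos: [0.456, 0.281, 0.1216]
eef_rot: [180.0, 0.0, -27.2]
contact_force: [0.8, 0.9, -0.2]
gripper_width: 0.0362
gripper_force: 10.0
```

Emit:
{"api": "drive_tool", "payload": {"increments": [[[-1, 0, 0, 0.015, 0], [-1, 0, 0, 0.03, 0], [-1, 0, 0, 0.037, 0], [-1, 0, 0, 0.042, 0], [-1, 0, 0, 0.042, 0]]], "squeeze": 5}}

```text
time_s: 37.48
tcp_pos: [0.4562, 0.2812, 0.117]
eef_rot: [-180.0, -0.0, -27.2]
contact_force: [-0.1, -0.3, 2.0]
gripper_width: 0.0365
gripper_force: 5.0
```

Contact is felt at the expected height (0.117). I'll release, raise the arm clear, and check.

Emit:
{"api": "drive_tool", "payload": {"increments": [[[-1, 0, 0, 0.008, 0], [-1, 0, 0, 0.008, 0], [0, 0, 0, 0.008, 0], [1, 0, 0, 0, 0], [1, 0, 0, 0, 0]]]}}

```text
time_s: 38.1
tcp_pos: [0.456, 0.281, 0.1166]
eef_rot: [180.0, 0.0, -27.2]
contact_force: [-0.2, 0.3, 0.0]
gripper_width: 0.0583
gripper_force: 0.0
```

Emit:
{"api": "drive_tool", "payload": {"increments": [[[1, 0, 0, 0, 0], [1, 0, 0, 0, 0], [1, 0, 0, -0.3, 0], [1, 0, 0, -0.7, 0], [1, 0, 0, -0.9, 0]]]}}

```text
time_s: 38.72
tcp_pos: [0.4567, 0.2816, 0.2274]
eef_rot: [-179.8, -0.1, -27.2]
contact_force: [0.5, 0.1, -0.5]
gripper_width: 0.0878
gripper_force: 0.0
```

Emit:
{"api": "drive_tool", "payload": {"increments": [[[1, 0.3, 0.4, 0, 0], [1, 0.6, 0.8, 0, 0], [1, 0.6, 0.8, 0, 0], [1, 0.6, 0.8, 0, 0]]]}}

```text
time_s: 39.22
tcp_pos: [0.4764, 0.1626, 0.2249]
eef_rot: [-180.0, -0.0, -27.2]
contact_force: [-0.4, -0.2, -1.1]
gripper_width: 0.0878
gripper_force: 0.0
```

Run:
```python
from h import *
np.set_printoptions(precision=1,suppress=True)
S=r.get_state();print(S["tcp_pos"]*1000,S["gripper_width"])
I=np.mean([capture("scene") for _ in range(3)],0).astype(np.uint8);cv2.imwrite("pics/s5.png",I[:,:,::-1])
g=cv2.cvtColor(I,cv2.COLOR_RGB2GRAY).astype(int)
for z in np.arange(.145,.089,-.004):
  q=proj("scene",[.456,.28,z])[0];u,v=np.round(q).astype(int);print(round(z,3),q,u-13,g[v,u-13:u+14])
t=np.array([capture("top") for _ in range(3)]).mean(0)
o=cv2.imread("pics/top1.png")[:,:,::-1];m=(abs(t-o).max(2)>30)
for k,(u0,v0,u1,v1) in dict(couplA=(250,178,280,210),couplB=(306,165,336,196),short=(360,170,392,208)).items():print(k,m[v0:v1,u0:u1].sum())
```

```text
[476.4 162.6 224.9] 0.08783128275154314
0.145 [354.7 132.2] 342 [141 142 121 118 117 116  96  94  94  93  93  94  94  93  94  92  92  93
  91  93  92  93  92  90  92  93  92]
0.141 [354.7 133.9] 342 [141 140 142 141 143 141 142 142 141 120 116 116  97  94  93  92  91  93
  94  94  95  91  92  92  93  91  93]
0.137 [354.7 135.6] 342 [141 141 141 142 141 142 141 141 141 141 142 141 141 141 142 119 116 117
  98  91  93  90  91  91  92  93  93]
0.133 [354.6 137.3] 342 [141 141 140 140 141 141 141 141 142 141 141 141 141 141 142 141 141 141
 120 115 117 116  94  90  93  92  92]
0.129 [354.6 138.9] 342 [141 141 141 142 141 141 142 141 130 130 124 122 124 120 121 124 124 133
 141 140 142 141 141 142 141 120 117]
0.125 [354.6 140.6] 342 [141 141 141 141 141 136  96  71  64  61  62  65  67  67  67  64  60  62
  65  89 125 140 141 140 142 142 141]
0.121 [354.5 142.2] 342 [142 141 141 140 141 114  74  66  49  52  62  67  69  69  70  64  57  48
  53  65  89 138 140 141 141 142 142]
0.117 [354.5 143.9] 341 [142 142 142 141 141 141  81  60  64  64  69  71  70  71  72  71  72  68
  63  67  67  55 1
[... 155 characters left out ...]
0.109 [354.4 147.1] 341 [141 141 141 141 141 142  81  48  51  53  55  55  59  59  61  61  59  58
  56  54  53  68 136 141 142 141 142]
0.105 [354.4 148.7] 341 [142 143 141 141 141 141  76  46  49  54  56  58  58  60  57  58  60  58
  57  53  50  68 136 141 141 141 142]
0.101 [354.4 150.4] 341 [141 141 141 142 142 142  83  47  53  53  54  57  59  56  58  60  59  59
  55  53  51  65 135 141 141 142 142]
0.097 [354.3 152. ] 341 [141 142 142 142 142 141 121  68  61  56  55  57  56  61  60  59  58  56
  57  54  92 138 143 143 142 141 141]
0.093 [354.3 153.6] 341 [142 141 140 141 141 141 142  96  67  59  56  66  62  61  64  59  61  62
  99  70 123 141 141 141 141 142 140]
couplA 0
couplB 0
short 0
```

```bash
python3 -c "
from plant import job
print(job.close_job())"
```

```text
the job is handed in; nothing more can be done
None
```

The job is handed in, with no verdict shown: the spring stood free on the check plate, then went fully home on the stem flange, and the collar sits level on top. The couplings and short spring did not move, and it took about 40 s of the 72 s.

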